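# Free the aluminium blank from the packed stock rack and load the router fixture

### The arm

A 6-joint arm with a two-finger parallel gripper is mounted at the origin on the work surface. World frame = base frame: x ahead of the robot, y to its left, z up, the work surface at z = 0. Lengths are in mm, angles in rad, forces in N, time in s.
With the tool pointing down it reaches from about 350 to 975 mm from the base axis. Payload 7.1 kg.
Tool frame: the origin (TCP) lies on the centre line of the jaws, within the pads' length; the fingertips stand 25 mm ahead of it and the grasp point (between the pads) lies 6 mm ahead of it (ctrl.nose_length is the distance from the TCP to the fingertips, in mm); x points along the fingers, y is the direction in which the jaws open and shut, and the axes are right-handed (so a half turn about x gives the same grasp; the last joint's range is limited). The gripper opens to 88 mm and grips with 3 to 60 N. Pads are 20 mm wide; open, the fingers measure 115 mm over their backs; the gripper's body (75 mm by 178 mm) begins 61 mm behind the grasp point.
Start: joints at [-1.126, 0.423, 1.63, -0, 1.089, -0.019], TCP at [279.608, -558.949, 247.675] pointing down, gripper open.
Joint ranges: [-3, 3], [-0.9, 2.11], [0.09, 2.58], [-1.31, 4.45], [0.11, 2.69], [-2.54, 2.54]. Speed limits (rad/s): [2.39, 2.39, 3.01, 3.14, 3.14, 3.14].

### API

Orientations are given as a rotation vector (axis times angle).
In Python, from workcell import ctrl gives the robot as it stands.
- The arm moves only by the tool arm_command, never from a script. Its argument "deltas" is a list of rows, each a list of 4 numbers: the shift along the tool's x, y, z in m, then the turn about the tool's x in rad. In form: [[tx, ty, tz, yaw], ...]. A call has 1 to 10 rows; each row shifts and turns the pose as measured when the row begins, along the tool's axes as they then stand; what a row does not reach is not made up. A row lasts 1/10 s, in which the tool goes at most 50 mm and 8.59 degrees, less where a joint would pass 70% of its speed; a pose out of reach is approached as far as the arm can. A call is refused whole if a number of a shift passes 0.05 or a number of a turn 0.15, either way. A call with a gripper value outside its range is refused whole. "hand" is the finger opening in m, from 0 to 0.0878, set as the call begins (left out, the last holds). The fingers move at their own pace and stop on an object; the grip force is fixed at half the most. Time passes only in rows, so rows that do not move let the fingers close. It gives the time, the measured TCP pose, the force and the opening at its end, in the units of the state.
- ctrl.get_obs(): the state, without advancing time (a new reading comes with each control period).
- ctrl.get_image(name): name is "side" or "top" or "wrist"; returns the picture (384x512x3 uint8, red, green, blue); there is no depth.
- ctrl.get_calibration(name): a dict with "fx", "fy", "cx", "cy" (pixels), "dist" ([k1, k2, p1, p2, k3] as OpenCV has them; the pictures are not rectified), "R" (3x3) and "t" (3): a world point X has camera coordinates R X + t. Camera axes: x right, y down, z forward; pixel columns grow to the right and rows downward; lengths in mm; the calibration is good to about 2 mm. A picture is of the moment at which its call begins: read the wrist's pose just before it. get_calibration takes no time and is no camera call; for the wrist camera it gives the pose at the moment of the call.
- ctrl.close_job(): hands the job in, once; it reports no verdict.
The state is a dict: "t": time; "qpos": joint angles; "qvel": joint speeds; "joint_torque": joint torques, N m; "ee_pos": TCP position; "orientation": TCP orientation; "ft_force": force on the tool from outside, world axes, zero at the start; "moment": the same for the moment, N m; "width": finger opening in mm.
Only numpy, scipy, OpenCV 4.12 (cv2) and the standard library are available. Lean on these libraries where they do the work, as an engineer would, in place of code of your own. Each camera call takes 0.05 s, during which the arm holds its last target.

### The job

The desktop router needs its next workpiece. The aluminium blank lies tightly packed in the stock rack: push it endwise, sliding it along the rack board until about half of it or more stands clear of the pack and there is room for the fingers, then pick it up and lay it flat inside the yellow frame of the fixture plate, lengthwise and roughly squared up with the frame. Leave the other two blanks where they are in the rack.

Things in the scene. Friction and masses are not known exactly. Their poses are not given: they have to be found in the camera images.
- aluminium_blank_center (a point): Centre (half-way up) of the bare silver-grey aluminium blank, a solid bar 100 long (its x) x 44 wide (its y) x 36 high (z) mm, about 0.4 kg. It lies flat in a row of three equal blanks (aluminium, black, red, in any order), long sides together with gaps under 2 mm, end faces level within 12 mm, both ends of the row open. z is up.
- black_blank_center (a point): Centre of the black plastic blank, a solid bar 100 long (its x) x 44 wide (its y) x 36 high (z) mm; a bystander in the same row. The row lies at the middle of a fixed plywood rack board 300 long (the blanks' x) x 160 wide x 6 mm thick, on the bench; the bare board reaches about 100 mm beyond the row at each end, and blanks slide on it.
- red_blank_center (a point): Centre of the red plastic blank, a solid bar 100 long (its x) x 44 wide (its y) x 36 high (z) mm; a bystander in the same row. Along each long side of the row a blue fixed wall, 90 long x 10 thick and 26 mm high above the board, hugs the outer blank.
- frame_center (a point): Centre of the bare floor inside the yellow locating frame, on the top face (10 mm above the bench) of the dark steel fixture plate, 220 x 150 x 10 mm, fixed to the bench. The frame is a rectangle of strips 8 mm wide that rise 8 mm above the plate, clear inside 136 (along x) x 80 (along y) mm. Axes: x along the frame's long side, y across, z up.

How it is judged (in metres and radians):
On the way:
1. the aluminium blank has been slid at least 40 mm out of the row, lying flat on the rack board (distance of aluminium_blank_center from where it was at the start of the episode above 0.04 m and height (world z) of aluminium_blank_center below 0.032 m and angle between aluminium_blank_center's own z axis and vertical below 0.15 rad), for 0.1 s.
At the end, for the whole second after the job is handed in: The aluminium blank lies flat on the plate inside the yellow frame, its centre within 25 mm along and 22 mm across of the frame's centre (all that the frame allows), its length within 15 degrees of the frame's length; the black and red blanks are each within 30 mm of where they started (x of aluminium_blank_center in the frame of frame_center between -0.025 and 0.025 m and y of aluminium_blank_center in the frame of frame_center between -0.022 and 0.022 m and z of aluminium_blank_center in the frame of frame_center between 0.014 and 0.022 m and angle between aluminium_blank_center's own z axis and vertical below 0.1 rad and angle between the x axis of aluminium_blank_center and the x axis of frame_center, either way round below 0.27 rad and distance of each of black_blank_center, red_blank_center from where it was at the start of the episode below 0.03 m); the robot touches nothing.
It also fails if it takes over 45 s, if anything falls off the work surface, if the arm or the gripper's body presses on something with over 40 N, if the wrist force passes 120 N, or if a joint passes its speed limit or range.

## Working session

There is one attempt and no reset: what is moved stays moved. The work goes in short steps, Python scripts to look and compute and a tool call to move; the robot and the scene stay as the last step left them, time stands still between calls to the robot, and variables do not carry over. Pictures are saved under pics/ and viewed, and the job is handed in when it is done.

Besides the shell and the picture viewer there is one more tool, called as name(argument=value, ...) on one line, values as JSON. arm_command: Moves the arm, as the interface text tells. Its arguments: {"type":"object","properties":{"deltas":{"type":"array","items":{"type":"array","items":{"type":"number"}}},"hand":{"type":"number"}},"required":["deltas"]}

```bash
mkdir -p pics; ls
python3 - <<'E'
from workcell import ctrl
import cv2
o=ctrl.get_obs(); print(o)
for n in("top","side"):
    im=ctrl.get_image(n); cv2.imwrite(f"pics/{n}0.png",im[:,:,::-1])
    c=ctrl.get_calibration(n); print(n,c)
E
```

```text
pics
{'t': 0.0, 'qpos': array([-1.12600510e+00,  4.23823521e-01,  1.63068729e+00, -1.14777753e-05,
        1.08860249e+00, -1.89804732e-02]), 'qvel': array([-7.53444158e-05, -1.46661167e-03, -7.93849630e-04, -8.42180009e-04,
        1.25018583e-03,  1.25383498e-03]), 'joint_torque': array([ 1.39006213e-03, -5.44621718e+01, -2.73673546e+01,  6.43742527e-02,
        2.26594537e-02, -1.47397200e-04]), 'ee_pos': array([ 279.38574738, -558.49785399,  246.91355072]), 'orientation': array([ 1.96365509,  0.46526668, -1.96432355]), 'ft_force': array([-0.33431301, -0.18357521, -0.08695459]), 'moment': array([-0.03427784, -0.00738738, -0.00919429]), 'width': 87.54035968085157}
top {'fx': 372.51008412316855, 'fy': 372.51008412316855, 'cx': 258.13209113590335, 'cy': 190.97044718396208, 'dist': array([0.03164357, 0.        , 0.        , 0.        , 0.        ]), 'R': array([[ 0.02666867, -0.9994457 ,  0.01992683],
       [-0.98782234, -0.02940467, -0.15278217],
       [ 0.15328342, -0.01560967, -0.98805897]]), 't': array([-43.32337598, 580.57169434, 699.66019296])}
side {'fx': 433.836422130797, 'fy': 433.836422130797, 'cx': 258.16192196214996, 'cy': 190.43273261614715, 'dist': array([-0.11608471,  0.        ,  0.        ,  0.        ,  0.        ]), 'R': array([[ 0.98062072, -0.19583375, -0.00567063],
       [-0.14734898, -0.7181437 , -0.6801161 ],
       [ 0.12911735,  0.66777149, -0.73308249]]), 't': array([-566.9919759 ,  107.8253872 ,  925.64346918])}
```

View pics/top0.png

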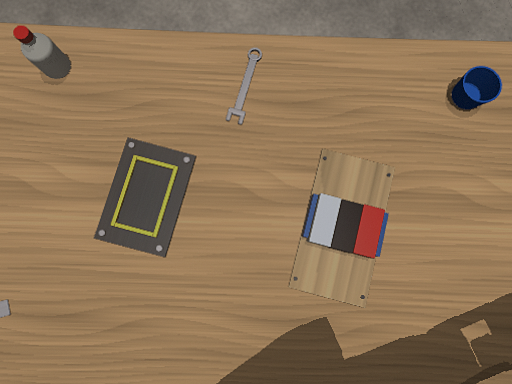

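View pics/side0.png

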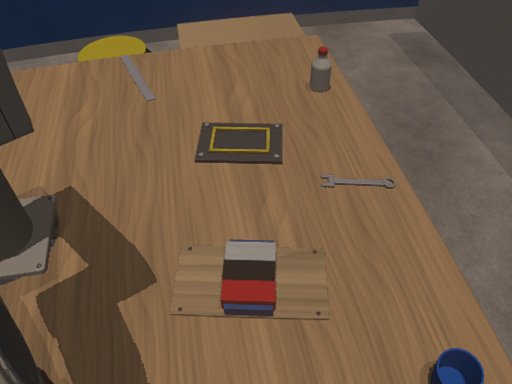

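The top view shows the row with aluminium at about (325,221), black at (347,226) and red at (369,232). The yellow frame is at about (145,197). Next I measure them.

```bash
cat > h.py <<'E'
import numpy as np,cv2
from workcell import ctrl
def ray(c,px,z):
    K=np.array([[c['fx'],0,c['cx']],[0,c['fy'],c['cy']],[0,0,1]])
    u=cv2.undistortPoints(np.array(px,float).reshape(-1,1,2),K,np.array(c['dist'])).reshape(-1,2)
    R=np.array(c['R']);C=-R.T@c['t']
    d=np.c_[u,np.ones(len(u))]@R
    return C+d*((z-C[2])/d[:,2])[:,None]
def rect(mask,c,z,thr=300):
    # returns center, long dir, sizes on plane z of biggest blob
    cs,_=cv2.findContours(mask.astype(np.uint8),cv2.RETR_EXTERNAL,cv2.CHAIN_APPROX_NONE)
    k=max(cs,key=cv2.contourArea)
    P=ray(c,k.reshape(-1,2),z)[:,:2]
    (cx,cy),(w,h),a=cv2.minAreaRect(P.astype(np.float32))
    if w<h: w,h,a=h,w,a+90
    a=(a+90)%180-90
    M=cv2.moments(k); 
    return (round(cx,1),round(cy,1)),(round(w,1),round(h,1)),round(a,2),(M['m10']/M['m00'],M['m01']/M['m00'])
E
python3 - <<'E'
from h import *
for n in("top","side"):
    im=cv2.imread(f"pics/{n}0.png"); c=ctrl.get_calibration(n)
    hsv=cv2.cvtColor(im,cv2.COLOR_BGR2HSV);H,S,V=cv2.split(hsv)
    y=(H>22)&(H<38)&(S>150)&(V>100)
    r=((H<6)|(H>174))&(S>170)&(V>150)
    a=(S<40)&(V>170)
    if n=="top": box=(280,140,400,310); fb=(90,130,200,260)
    else: box=(170,235,335,325); fb=(190,115,290,165)
    def m(x,b):
        o=np.zeros_like(x);o[b[1]:b[3],b[0]:b[2]]=x[b[1]:b[3],b[0]:b[2]];return o
    print(n,"frame",rect(m(y,fb),c,18)); print("red",rect(m(r,box),c,42)); print("al",rect(m(a,box),c,42))
    k=m((V<75)&(S<120),box); print("black",rect(k,c,42))
    x0,y0,x1,y1=box; cv2.imwrite(f"pics/{n}0z.png",cv2.resize(im[y0:y1,x0:x1],None,fx=3.4,fy=3.4,interpolation=cv2.INTER_CUBIC))
E
```

```text
top frame ((570.4, 205.2), (150.6, 95.9), -13.51, (144.2718636911942, 195.62635705669481))
red ((509.1, -248.2), (97.8, 41.8), -13.54, (368.88997429305914, 230.84181662382176))
al ((529.1, -161.7), (96.0, 41.7), -13.3, (325.07106420404574, 219.59032541776602))
black ((517.4, -204.1), (99.8, 44.1), -13.26, (346.4715836526181, 226.06992337164752))
side frame ((570.8, 204.5), (151.2, 95.3), -13.48, (239.99132874266766, 138.63580719204285))Traceback (most recent call last):
  File "<stdin>", line 12, in <module>
  File "h.py", line 12, in rect
    k=max(cs,key=cv2.contourArea)
ValueError: max() iterable argument is empty
```

View pics/top0z.png

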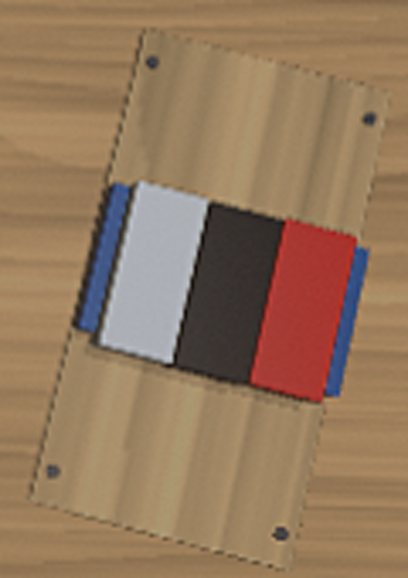

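The frame centre agrees in both views to under 1 mm: (570.6, 204.8), angle -13.5°. The aluminium centre is (529, -161.7), angle -13.4°. All sizes match the ones given. I plan to push about 70 mm along +u from the near end.

```bash
cat >> h.py <<'E'
from scipy.spatial.transform import Rotation as Ro
A=np.deg2rad(-13.4); U=np.array([np.cos(A),np.sin(A),0]); V_=np.array([-np.sin(A),np.cos(A),0])
AL=np.array([529.1,-161.7,24.]); FR=np.array([570.6,204.8,10.])
def go(target,ang=A):
    o=ctrl.get_obs(); R=Ro.from_rotvec(o['orientation']).as_matrix()
    y=np.array([-np.sin(ang),np.cos(ang)]); 
    if R[:2,1]@y<0:y=-y
    # yaw about tool x (down): positive turns y toward z
    yaw=np.arctan2(R[:2,2]@y,R[:2,1]@y)
    d=R.T@(np.array(target)-o['ee_pos'])
    print('t',round(o['t'],2),'pos',o['ee_pos'].round(1),'F',o['ft_force'].round(1),'w',round(o['width'],1),'q6',o['qpos'][5].round(2))
    print('tool x',R[:,0].round(3),'y',R[:,1].round(3)); print('delta tool mm',d.round(1),'yaw',yaw.round(3)); return d,yaw,R
E
python3 - <<'E'
from h import *
p=AL-78*U; p[2]=37+70
d,y,R=go(p)
# deltas in final rotated frame
R2=R@Ro.from_rotvec([y,0,0]).as_matrix(); print(R2.round(3),(R2.T@(p-ctrl.get_obs()['ee_pos'])).round(1))
E
```

```text
t 0.1 pos [ 279.4 -558.6  247. ] F [ 0.9  0.  -0.2] w 87.3 q6 -0.02
tool x [-0.001  0.001 -1.   ] y [ 0.447 -0.894 -0.001]
delta tool mm [ 140.4 -293.2 -341.1] yaw 0.698
[[-0.001 -0.232 -0.973]
 [ 0.001 -0.973  0.232]
 [-1.    -0.001  0.001]] [ 140.4 -443.8  -73. ]
```

arm_command(deltas=[[0.01, 0, 0, 0.14], [0.01, 0, 0, 0.14], [0.01, 0, 0, 0.14], [0.01, 0, 0, 0.14], [0.01, 0, 0, 0.14], [0, -0.045, -0.007, 0], [0, -0.045, -0.007, 0], [0, -0.045, -0.007, 0], [0, -0.045, -0.007, 0], [0, -0.045, -0.007, 0]], hand=0)

```text
t: 1.1
ee_pos: [371.7, -347.3, 191.4]
orientation: [-2.069, 0.283, 2.077]
ft_force: [0.2, 0.0, 0.1]
width: 11.6
```

```bash
python3 -c "
from h import *
p=AL-78*U; p[2]=107; go(p)"
```

```text
t 1.1 pos [ 371.7 -347.3  191.4] F [0.2 0.  0.1] w 11.6 q6 1.07
tool x [-0.003  0.004 -1.   ] y [-0.272 -0.962 -0.003]
delta tool mm [  84.9 -217.9  -23.5] yaw -0.041
```

arm_command(deltas=[[0.015, -0.045, -0.005, -0.03], [0.015, -0.045, -0.005, 0], [0.015, -0.045, -0.005, 0], [0.015, -0.045, -0.005, 0], [0.015, -0.03, -0.005, 0], [0, 0, 0, 0]])

```text
t: 1.7
ee_pos: [450.9, -138.4, 114.8]
orientation: [-2.091, 0.25, 2.095]
ft_force: [0.4, -0.0, -0.0]
width: 0.3
```

```bash
python3 -c "
from h import *
p=AL-78*U; p[2]=37; go(p)"
```

```text
t 1.7 pos [ 450.9 -138.4  114.8] F [ 0.4 -0.  -0. ] w 0.3 q6 1.48
tool x [-0.002  0.003 -1.   ] y [-0.238 -0.971 -0.002]
delta tool mm [77.7  4.7 -3.7] yaw -0.006
```

arm_command(deltas=[[0.03, 0.0047, -0.0037, 0], [0.03, 0, 0, 0], [0.018, 0, 0, 0], [0, 0, 0, 0]])

```text
t: 2.1
ee_pos: [454.7, -144.6, 35.3]
orientation: [-2.096, 0.247, 2.095]
ft_force: [0.1, -1.1, 0.2]
width: 0.5
```

```bash
python3 -c "
from h import *
p=AL-60*U; p[2]=36; go(p)
for n in ('top','side'): cv2.imwrite(f'pics/{n}1.png',ctrl.get_image(n)[:,:,::-1])"
```

```text
t 2.1 pos [ 454.7 -144.6   35.3] F [ 0.1 -1.1  0.2] w 0.5 q6 1.47
tool x [ 0.001  0.001 -1.   ] y [-0.234 -0.972 -0.001]
delta tool mm [ -0.6  -0.6 -16.4] yaw -0.003
```

View pics/side1.png

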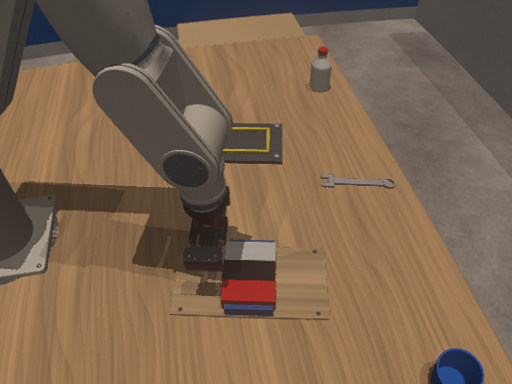

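The fingers are down on the board behind the aluminium blank's near end, around (205,255) in the side view, and in line with it. Now I push.

arm_command(deltas=[[0, 0, -0.01, 0], [0, 0, -0.01, 0], [0, 0, -0.01, 0], [0, 0, -0.01, 0], [0, 0, -0.01, 0]])

```text
t: 2.7
ee_pos: [508.1, -158.5, 40.9]
orientation: [-2.101, 0.25, 2.089]
ft_force: [-0.3, 0.9, -1.1]
width: 0.9
```

```bash
python3 -c "
from h import *
p=AL+12*U; p[2]=36; go(p)
for n in ('top','side'): cv2.imwrite(f'pics/{n}2.png',ctrl.get_image(n)[:,:,::-1])"
```

```text
t 2.7 pos [ 508.1 -158.5   40.9] F [-0.3  0.9 -1.1] w 0.9 q6 1.48
tool x [ 0.005 -0.    -1.   ] y [-0.236 -0.972 -0.001]
delta tool mm [  5.1  -1.9 -33.1] yaw -0.004
```

View pics/side2.png

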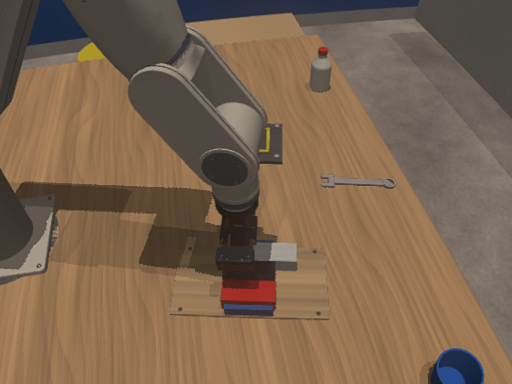

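The blank slid out cleanly, with about 40 mm of it past the black one. I continue for 33 mm and lower back a little.

arm_command(deltas=[[0.002, -0.001, -0.01, 0], [0.002, -0.001, -0.01, 0], [0.001, 0, -0.01, 0], [0, 0, -0.004, 0], [0, 0, 0, 0]])

```text
t: 3.3
ee_pos: [544.2, -164.8, 35.4]
orientation: [-2.099, 0.249, 2.091]
ft_force: [-2.2, 0.0, 1.9]
width: 0.8
```

```bash
python3 -c "
from h import *
p=AL+12*U; p[2]=36; go(p)
for n in ('top','side'): cv2.imwrite(f'pics/{n}3.png',ctrl.get_image(n)[:,:,::-1])"
```

```text
t 3.3 pos [ 544.2 -164.8   35.4] F [-2.2  0.   1.9] w 0.8 q6 1.49
tool x [ 0.004  0.    -1.   ] y [-0.235 -0.972 -0.001]
delta tool mm [-0.6  0.5  3.4] yaw -0.003
```

View pics/side3.png

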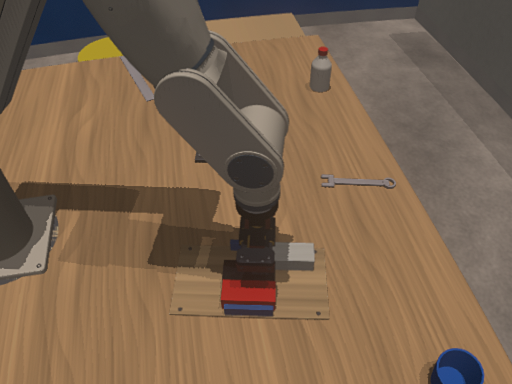

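arm_command(deltas=[[0, 0, 0.006, 0], [-0.03, 0, 0, 0], [-0.04, 0, 0, 0], [-0.04, 0, 0, 0], [-0.02, 0, 0.04, 0], [0, 0, 0.04, 0], [0, 0, 0, 0]], hand=0.0878)

```text
t: 4.1
ee_pos: [456.3, -143.8, 169.3]
orientation: [-2.105, 0.251, 2.085]
ft_force: [0.0, 0.1, -0.3]
width: 53.1
```

```bash
python3 -c "
from h import *
go(AL)
for n in ('top','side','wrist'): cv2.imwrite(f'pics/{n}4.png',ctrl.get_image(n)[:,:,::-1])
a=[cv2.resize(cv2.imread(f'pics/{n}4.png'),(400,300)) for n in('top','side','wrist')]
cv2.imwrite('pics/m4.png',np.vstack([np.hstack(a[:2]),np.hstack([a[2],a[2]*0])]))"
```

```text
t 4.1 pos [ 456.3 -143.8  169.3] F [ 0.   0.1 -0.3] w 53.1 q6 1.48
tool x [ 0.009 -0.002 -1.   ] y [-0.235 -0.972 -0.001]
delta tool mm [146.    0.4 -73.5] yaw -0.004
```

View pics/m4.png

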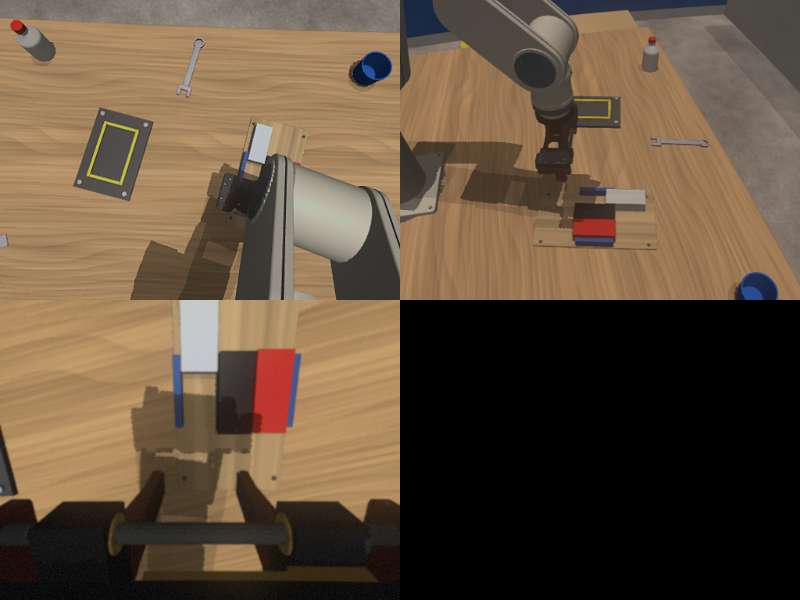

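The views show the blank out by most of its length, with its near end about three-quarters of the way along the row. The other two blanks have not moved. Next I measure from the side and wrist views.

```bash
python3 -c "
from h import *
for n in ('side','wrist'):
    im=cv2.imread(f'pics/{n}4.png');c=ctrl.get_calibration(n)
    H,S,V=cv2.split(cv2.cvtColor(im,cv2.COLOR_BGR2HSV))
    m=(S<40)&(V>(150))
    M=np.zeros_like(m)
    if n=='side': M[220:275,230:340]=m[220:275,230:340]
    else: M[0:110,215:300]=m[0:110,215:300]
    print(n,rect(M,c,42))
    ks=cv2.findContours(M.astype(np.uint8),0,1)[0];k=max(ks,key=cv2.contourArea);P=ray(c,k.reshape(-1,2),42)-AL
    print('u',(P@U).min(),(P@U).max(),'v',(P@V_).min(),(P@V_).max())
"
```

```text
side ((603.7, -179.5), (97.0, 41.3), -13.51, (288.3839796567069, 251.17991099809282))
u 28.175590838241018 125.16730424440023 v -20.76332385490167 20.652709006673962
wrist ((592.5, -175.2), (72.4, 43.4), -13.65, (254.51766886803384, 44.688757579268525))
u 28.59010400447296 100.9514837211403 v -20.15770427787806 23.399021356614345
```

```bash
python3 -c "
from h import *
go([603.7,-179.5,43],np.deg2rad(-13.5))"
```

```text
t 4.25 pos [ 461.8 -145.5  169.6] F [ 0.1 -1.1  0. ] w 64.9 q6 1.48
tool x [ 0.014 -0.003 -1.   ] y [-0.235 -0.972 -0.   ]
delta tool mm [ 128.7   -0.3 -144.1] yaw -0.002
```

arm_command(deltas=[[0.01, 0, -0.04, 0], [0.01, 0, -0.04, 0], [0.01, 0, -0.04, 0], [0, 0, -0.02, 0], [0, 0, 0, 0], [0, 0, 0, 0]], hand=0.0878)

```text
t: 4.85
ee_pos: [608.1, -180.8, 136.5]
orientation: [-2.113, 0.252, 2.08]
ft_force: [-0.8, -0.4, -1.2]
width: 87.8
```

```bash
python3 -c "
from h import *
go([603.7,-179.5,43],np.deg2rad(-13.5))"
```

```text
t 4.85 pos [ 608.1 -180.8  136.5] F [-0.8 -0.4 -1.2] w 87.8 q6 1.5
tool x [ 0.015 -0.003 -1.   ] y [-0.235 -0.972 -0.   ]
delta tool mm [93.4 -0.2  6.1] yaw -0.002
```

arm_command(deltas=[[0.03, 0, 0.003, 0], [0.03, 0, 0.003, 0], [0.025, 0, 0, 0], [0.008, 0, 0, 0], [0, 0, 0, 0]])

```text
t: 5.35
ee_pos: [600.9, -179.1, 41.3]
orientation: [-2.112, 0.252, 2.08]
ft_force: [-0.1, 0.5, 0.7]
width: 87.9
```

```bash
python3 -c "
from h import *
go([603.7,-179.5,43],np.deg2rad(-13.5))
cv2.imwrite('pics/side5.png',ctrl.get_image('side')[:,:,::-1])"
```

```text
t 5.35 pos [ 600.9 -179.1   41.3] F [-0.1  0.5  0.7] w 87.9 q6 1.5
tool x [ 0.015 -0.003 -1.   ] y [-0.235 -0.972 -0.   ]
delta tool mm [-1.6 -0.3 -2.8] yaw -0.002
```

View pics/side5.png

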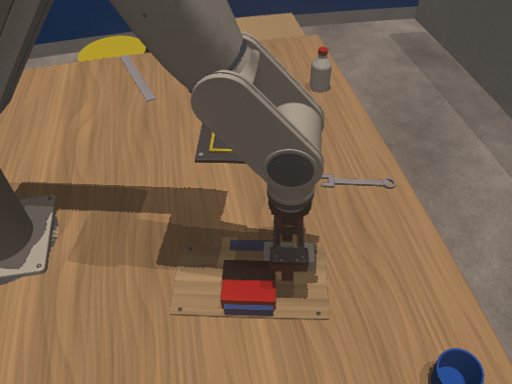

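The jaws straddle the blank near (290,258) in the side view. Closing now.

arm_command(deltas=[[-0.001, 0, -0.002, 0], [0, 0, 0, 0], [0, 0, 0, 0], [0, 0, 0, 0], [0, 0, 0, 0], [0, 0, 0, 0], [0, 0, 0, 0], [0, 0, 0, 0]], hand=0.03)

```text
t: 6.2
ee_pos: [606.1, -180.5, 48.4]
orientation: [-2.121, 0.254, 2.071]
ft_force: [1.0, 0.2, -0.2]
width: 43.9
```

arm_command(deltas=[[-0.015, 0, 0, 0], [-0.025, 0, 0, 0], [-0.03, 0, 0, 0], [-0.03, 0, 0, 0], [0, 0, 0, 0]])

```text
t: 6.7
ee_pos: [601.0, -179.1, 151.3]
orientation: [-2.113, 0.252, 2.079]
ft_force: [0.6, -1.1, -3.1]
width: 43.6
```

```bash
python3 -c "
from h import *
go([570.6,204.8,47],np.deg2rad(-13.5))
cv2.imwrite('pics/side6.png',ctrl.get_image('side')[:,:,::-1])"
```

```text
t 6.7 pos [ 601.  -179.1  151.3] F [ 0.6 -1.1 -3.1] w 43.6 q6 1.5
tool x [ 0.016 -0.004 -1.   ] y [-0.235 -0.972 -0.   ]
delta tool mm [ 102.4 -365.9  121.6] yaw -0.002
```

View pics/side6.png

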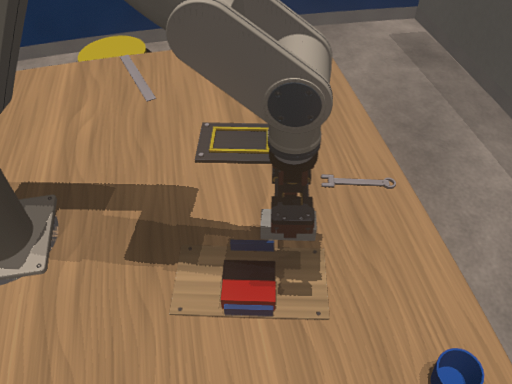

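The blank is held (43.6 mm) and lifted, and the row is intact. Now I move across to the frame.

arm_command(deltas=[[0, -0.04, 0.013, 0], [0, -0.04, 0.013, 0], [0, -0.04, 0.013, 0], [0, -0.04, 0.013, 0], [0, -0.04, 0.013, 0], [0, -0.04, 0.013, 0], [0, -0.04, 0.013, 0], [0, -0.03, 0.01, 0], [0, -0.01, 0.004, 0], [0, 0, 0, 0]])

```text
t: 7.75
ee_pos: [562.6, 166.7, 132.7]
orientation: [-2.088, 0.262, 2.105]
ft_force: [0.4, -0.7, -4.7]
width: 43.4
```

```bash
python3 -c "
from h import *
go([573,204.2,56],np.deg2rad(-13.5))"
```

```text
t 7.75 pos [562.6 166.7 132.7] F [ 0.4 -0.7 -4.7] w 43.4 q6 2.08
tool x [-0.009 -0.006 -1.   ] y [-0.239 -0.971  0.008]
delta tool mm [ 76.4 -39.5  -1.7] yaw -0.006
```

arm_command(deltas=[[0, -0.02, -0.001, 0], [0.01, -0.02, -0.001, 0], [0.01, 0, 0, 0], [0.01, 0, 0, 0], [0, 0, 0, 0]])

```text
t: 8.25
ee_pos: [572.5, 200.9, 96.0]
orientation: [-2.082, 0.269, 2.111]
ft_force: [0.5, -0.2, -4.3]
width: 43.9
```

```bash
python3 -c "
from h import *
go([573,204.2,54],np.deg2rad(-13.5))
for n in ('top','side','wrist'): cv2.imwrite(f'pics/{n}7.png',ctrl.get_image(n)[:,:,::-1])
a=[cv2.resize(cv2.imread(f'pics/{n}7.png'),(400,300)) for n in('top','side','wrist')]
s=cv2.resize(cv2.imread('pics/side7.png')[80:200,160:320],(400,300))
cv2.imwrite('pics/m7.png',np.vstack([np.hstack(a[:2]),np.hstack([a[2],s])]))"
```

```text
t 8.25 pos [572.5 200.9  96. ] F [ 0.5 -0.2 -4.3] w 43.9 q6 2.14
tool x [-0.015 -0.009 -1.   ] y [-0.242 -0.97   0.013]
delta tool mm [41.9 -3.9 -0.2] yaw -0.009
```

View pics/m7.png

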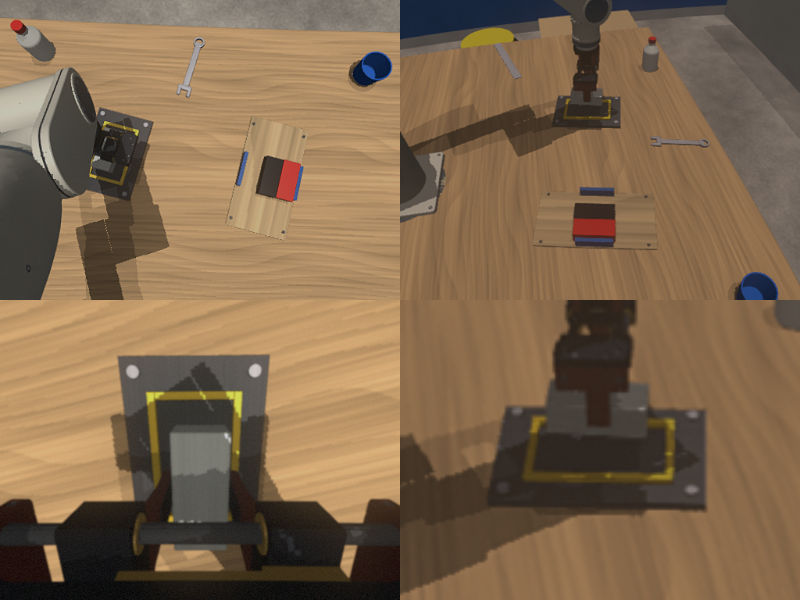

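The blank hangs level over the frame and is centred in the wrist view. The black and red blanks are undisturbed. Lowering.

arm_command(deltas=[[0.01, -0.004, 0, -0.009], [0.01, 0, 0, 0], [0.01, 0, 0, 0], [0.006, 0, 0, 0], [0, 0, 0, 0]])

```text
t: 8.9
ee_pos: [574.9, 204.7, 59.8]
orientation: [-2.09, 0.258, 2.111]
ft_force: [-0.0, -1.0, -3.7]
width: 43.8
```

```bash
python3 -c "
from h import *
go([573,204.2,52.4],np.deg2rad(-13.5))"
```

```text
t 8.9 pos [574.9 204.7  59.8] F [-0.  -1.  -3.7] w 43.8 q6 2.14
tool x [-0.011 -0.008 -1.   ] y [-0.233 -0.972  0.01 ]
delta tool mm [7.4 0.8 1.6] yaw 0.0
```

arm_command(deltas=[[0.004, 0.001, 0.002, 0], [0.003, 0, 0, 0], [0, 0, 0, 0]])

```text
t: 9.2
ee_pos: [572.3, 204.2, 52.8]
orientation: [-2.09, 0.258, 2.111]
ft_force: [-0.4, 0.6, -3.8]
width: 43.6
```

```bash
python3 -c "
from h import *
go([573,204.2,52.4],np.deg2rad(-13.5))
cv2.imwrite('pics/s8.png',cv2.resize(ctrl.get_image('side')[80:200,160:320,::-1],(800,600),interpolation=cv2.INTER_CUBIC))"
```

```text
t 9.2 pos [572.3 204.2  52.8] F [-0.4  0.6 -3.8] w 43.6 q6 2.14
tool x [-0.011 -0.008 -1.   ] y [-0.233 -0.972  0.01 ]
delta tool mm [ 0.4 -0.2 -0.7] yaw 0.0
```

View pics/s8.png

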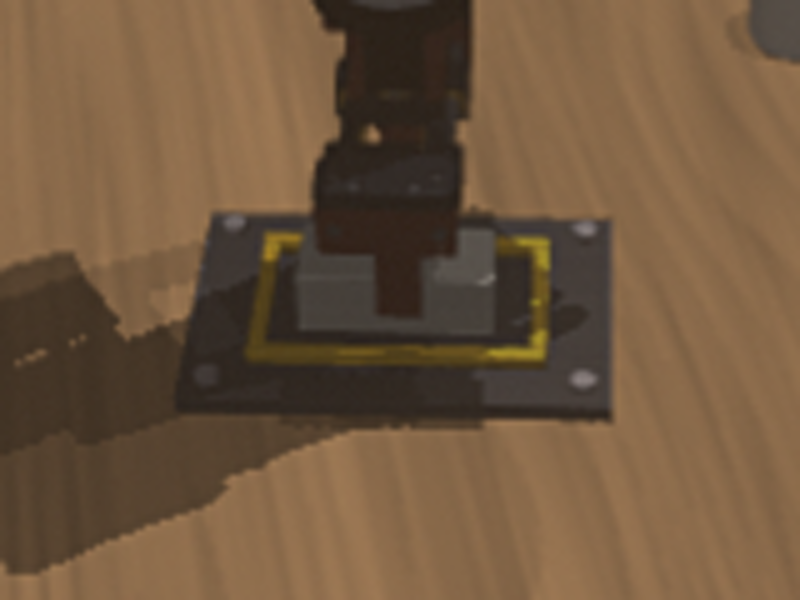

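The blank sits inside the frame with margin on all sides. The force still shows the full hanging weight, so I ease it down.

arm_command(deltas=[[0.0025, 0, 0, 0], [0.001, 0, 0, 0]])

```text
t: 9.45
ee_pos: [572.8, 204.2, 52.2]
orientation: [-2.091, 0.258, 2.11]
ft_force: [-2.6, 0.6, -0.4]
width: 43.8
```

arm_command(deltas=[[0.002, 0, 0, 0], [0.001, 0, 0, 0]])

```text
t: 9.65
ee_pos: [572.8, 204.2, 52.2]
orientation: [-2.091, 0.258, 2.109]
ft_force: [-2.0, 0.1, -0.2]
width: 43.6
```

Touched down at z = 52.2, as predicted. Fingertips are at about 27 mm, above the frame strips. Release, then retreat.

arm_command(deltas=[[0, 0, 0, 0], [0, 0, 0, 0], [0, 0, 0, 0], [0, 0, 0, 0], [0, 0, 0, 0]], hand=0.07)

```text
t: 10.15
ee_pos: [575.1, 204.9, 53.2]
orientation: [-2.095, 0.255, 2.103]
ft_force: [-0.3, 0.1, -1.2]
width: 69.8
```

arm_command(deltas=[[-0.02, 0, 0, 0], [-0.03, 0, 0, 0], [-0.04, 0, 0, 0], [-0.04, 0, 0, 0], [-0.02, 0, 0.045, 0], [0, 0, 0.045, 0], [0, 0, 0.045, 0], [0, 0, 0.02, 0], [0, 0, 0, 0], [0, 0, 0, 0]])

```text
t: 11.15
ee_pos: [422.0, 243.0, 209.3]
orientation: [-2.095, 0.254, 2.1]
ft_force: [0.5, -0.3, -0.0]
width: 69.9
```

```bash
python3 -c "
from h import *
go(FR)
for n in ('top','side','wrist'): cv2.imwrite(f'pics/{n}9.png',ctrl.get_image(n)[:,:,::-1])
a=[cv2.resize(cv2.imread(f'pics/{n}9.png'),(400,300)) for n in('top','side','wrist')]
s=cv2.resize(cv2.imread('pics/side9.png')[80:200,160:320],(400,300))
cv2.imwrite('pics/m9.png',np.vstack([np.hstack(a[:2]),np.hstack([a[2],s])]))
im=cv2.imread('pics/side9.png');c=ctrl.get_calibration('side')
H,S,V=cv2.split(cv2.cvtColor(im,cv2.COLOR_BGR2HSV))
m=(S<40)&(V>150);M=np.zeros_like(m);M[112:165,205:278]=m[112:165,205:278]
print(rect(M,c,46))
"
```

```text
t 11.15 pos [422.  243.  209.3] F [ 0.5 -0.3 -0. ] w 69.9 q6 2.31
tool x [-0.003 -0.004 -1.   ] y [-0.235 -0.972  0.005]
delta tool mm [ 199.     1.4 -153.8] yaw -0.003Traceback (most recent call last):
  File "<string>", line 11, in <module>
    print(rect(M,c,46))
          ~~~~^^^^^^^^
  File "h.py", line 12, in rect
    k=max(cs,key=cv2.contourArea)
ValueError: max() iterable argument is empty
```

View pics/m9.png

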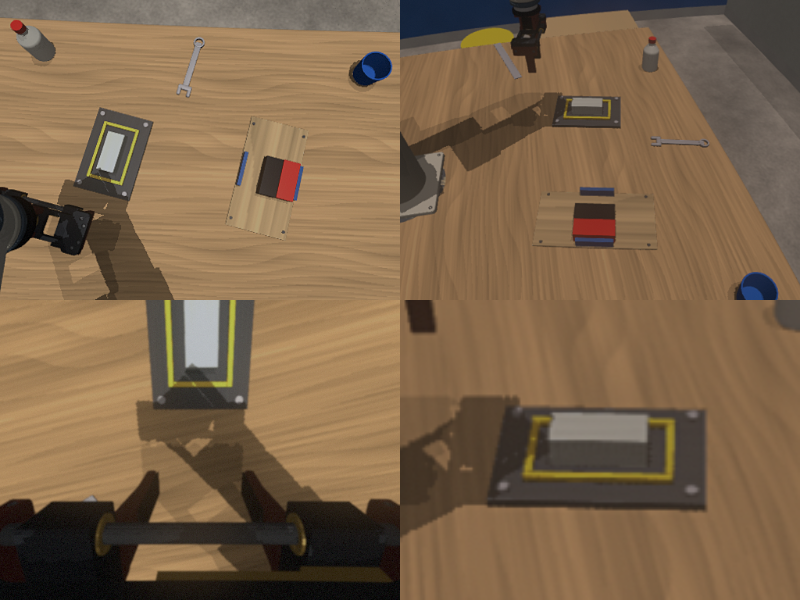

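The blank lies flat inside the frame, with the jaws clear and the row intact. I check the numbers in the side view at a lower brightness threshold, and black and red in the top view.

```bash
python3 -c "
from h import *
im=cv2.imread('pics/side9.png');c=ctrl.get_calibration('side')
H,S,V=cv2.split(cv2.cvtColor(im,cv2.COLOR_BGR2HSV))
m=(S<60)&(V>120);M=np.zeros_like(m);M[110:165,205:275]=m[110:165,205:275]
r=rect(M,c,46);print(r);d=np.array([r[0][0]-570.6,r[0][1]-204.8]);print('along',d@U[:2],'across',d@V_[:2])
im=cv2.imread('pics/top9.png');c=ctrl.get_calibration('top')
H,S,V=cv2.split(cv2.cvtColor(im,cv2.COLOR_BGR2HSV))
b=np.zeros(V.shape,bool);b[140:310,280:400]=1
print('red',rect(((H<6)|(H>174))&(S>170)&(V>150)&b,c,42)[:3],'black',rect((V<75)&(S<120)&b,c,42)[:3])
b[:]=0;b[150:240,110:180]=1
r=rect((S<60)&(V>120)&b,c,46);print('top al',r)
"
```

```text
((569.6, 203.4), (98.3, 42.6), -14.34, (238.98799630655583, 130.3028624192059))
along -0.648328813317575 across -1.593634132987318
red ((508.9, -248.2), (98.3, 42.0), -13.4) black ((518.2, -200.5), (99.7, 51.0), -13.33)
top al ((569.4, 204.1), (100.1, 43.7), -13.73, (141.0908656145385, 193.72469312928422))
```

```bash
python3 -c "
from workcell import ctrl
ctrl.close_job()"
```

```text
the job is handed in; nothing more can be done
```

The job is handed in, and the aluminium blank is lying flat inside the yellow frame. I pushed it about 77 mm out of the row with closed fingers, gripped it at its middle and lowered it until it touched the plate. Then I released it and backed the arm away. The clock read about 11 s of the 45 s allowed.

**Aluminium blank:** both cameras put its centre within 2 mm of the frame's centre, along and across. Its angle is within 1° of the frame's. On the plane at its expected top height of 46 mm its outline measured 100 x 44 mm in the top view and 98 x 43 mm in the side view.

**Red blank:** it measured within 1 mm of where it started.

**Black blank:** its end position moved under 1 mm along the row. Its outline measured 51 mm wide instead of 44 mm, which shifts its computed centre by about 3.6 mm. I put this down to its side face being exposed now, not to real movement. Even if it had moved that much, it is well within the 30 mm limit.

The wrist forces I read after each move were all below 5 N. My first side-view check of the placed blank found nothing because the brightness threshold was too high. I repeated it with a lower one, which gave the figures above.

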